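# Twist a spring channel nut into a strut channel

## Task

Take the spring channel nut standing on the bench by its hand tab and fit it in the strut channel, near the middle of its length: feel it down through the slot with its long side along the channel, press it against its spring until the plate is below the lips, turn it a quarter turn (either way), and let it up so that its grooves catch both lips, then let go. The channel lies loosely in its cradle, so do not force anything: never more than 25 N on the channel or cradle, and leave the other things on the bench where they are.

Things in the scene. Friction and masses are not known exactly. Their poses are not given: they have to be found in the camera images.
- nut_grip (a point): Grip point of the spring channel nut, in its grey hand tab; the nut (60 g, 76 mm high) stands loose and upright on the bench. 64 mm above its underside, 12 mm below the tab's top. z up along its axis, x along the LONG side of its steel plate, y along the short side. The tab is 10 mm thick along y (grip across this), 19 mm along x, 48 mm high.
- nut_plate (a point): Centre of the underside of the nut's steel plate, 46 mm below the grip point, same axes. Plate 33.5 mm along x, 20 mm along y, corners cut so that it turns within 36 mm. Its topmost faces lie 10 mm above this point; its two straight grooves run along y, 9.75 to 14.75 mm either side of the axis, 4 mm deep (floors 6 mm above this point).
- nut_foot (a point): Point on the nut's axis, 64 mm below the grip point, fixed to the plate: where the underside of the round foot (19 mm across, 3 mm thick) is while the coil spring under the plate is out. The foot can be pushed up 13 mm towards the plate: 1.5 N at first touch, 300 N/m, 5.4 N at full stroke, then solid.
- slot_mid (a point): Point above the middle of the fixed aluminium cradle, at the top of the steel strut channel (35 mm above the bench, 42 mm wide, 160 mm long) lying in it. y along the channel and its slot, x across, z up. The channel is parallel to the cradle but lies off-centre by an unknown amount, up to 8 mm either way along x, NOT shown by this pose: find its slot by feel or sight.
- lip_level (a point): 7 mm below slot_mid, same axes: height of the lower edges of the two lips. The slot in the channel's top is 22 mm wide, open for 70 mm either way from the middle (black caps close the ends); its edges are turned down as lips 2.5 mm thick. The plate can turn beneath them only while the nut's grip point is less than 36 mm above this point.
- floor_level (a point): 26 mm below slot_mid, same axes: the floor inside the channel, which is 36 mm wide under the lips. The nut's grip point is 51 mm above the floor with its spring fully pushed in, 59 mm with the plate turned across and the grooves up on the lips, 64 mm with the spring out. Friction holds the channel in the cradle (tens of N would shift it).
- sensor_bench_0: Bystander, not to be disturbed: a grey metal sensor cell, 20 mm hexagon, 27 mm high; origin at the centre of its underside.
- sensor_bench_1: Bystander, not to be disturbed: a second such sensor cell; origin at the centre of its underside.
- sensor_bench_2: Bystander, not to be disturbed: a third such sensor cell; origin at the centre of its underside.
- tweezers: Bystander, not to be disturbed: steel tweezers, 131 mm long, lying at the front edge; origin at the centre of its underside.
- ring_gauge: Bystander, not to be disturbed: a steel ring, 40 mm across, 14 mm high; origin at the centre of its underside.
- hex_key: Bystander, not to be disturbed: a dark hex key, 88 mm long, lying at the front edge; origin at the centre of its underside.
- test_plug: Bystander, not to be disturbed: a small red plug, 55 mm long, 19 mm thick; origin at the centre of its underside.
There are look-alikes about, which are no part of the job. Several things look just like the part that bears nut_grip: the one meant starts farthest to the robot's left.

How it is judged (in metres and radians):
On the way, in this order (a step that is already met when the one before it is completed fails the run):
1. the nut is pressed down in the slot with its long side along the channel, its plate below the lips (z of nut_grip in the frame of slot_mid below 0.0293 m and angle between the x axis of nut_grip and the y axis of slot_mid, either way round below 0.3 rad and y of nut_grip in the frame of slot_mid between -0.03 and 0.03 m and x of nut_grip in the frame of slot_mid between -0.012 and 0.012 m), for 0.1 s.
2. the nut is turned across the channel under the lips (z of nut_grip in the frame of slot_mid below 0.031 m and angle between the x axis of nut_grip and the x axis of slot_mid, either way round below 0.25 rad and x of nut_grip in the frame of slot_mid between -0.012 and 0.012 m), for 0.05 s.
At the end, for the whole second after the job is handed in: The nut is released and at rest in the channel, upright within 7 degrees, its long side across the channel within 10 degrees, within 30 mm of the middle along the channel, risen so that its grooves sit on both lips (grip point 31.2 to 35.2 mm above the channel's top) (z of nut_grip in the frame of slot_mid between 0.0312 and 0.0352 m and angle between the x axis of nut_grip and the x axis of slot_mid, either way round below 0.17 rad and angle between nut_grip's own z axis and vertical below 0.12 rad and y of nut_grip in the frame of slot_mid between -0.03 and 0.03 m and x of nut_grip in the frame of slot_mid between -0.012 and 0.012 m and linear speed of nut below 0.01 m/s and contact force between nut and cradle above 0.5 N); the robot touches nothing.
It fails at once if more than 25 N between the nut and the channel or cradle (contact force between nut and cradle above 25 N).
It fails at once if more than 25 N between the robot and the channel or cradle (contact force between any of the arm, the fingers and cradle above 25 N).
It fails at once if a bystander moved more than 20 mm (distance of any of sensor_bench_0, sensor_bench_1, sensor_bench_2, tweezers, ring_gauge, hex_key, test_plug from where it was at the start of the episode above 0.02 m).
It also fails if it takes over 72 s, if anything falls off the work surface, if the arm or the gripper's body presses on something with over 40 N, if the wrist force passes 120 N, or if a joint passes its speed limit or range.

## Robot

A 6-joint arm with a two-finger parallel gripper is mounted at the origin on a cart in front of the work surface, level with it; the furniture and walls round the work are solid. World frame = base frame: x ahead of the robot, y to its left, z up, the work surface at z = 0. Lengths are in mm, angles in rad, forces in N, time in s.
With the tool pointing down it reaches from about 350 to 975 mm from the base axis. Payload 7.1 kg.
Tool frame: the origin (TCP) lies at the very end of the fingers, on their centre line; the grasp point (between the pads) lies tcp_to_grasp behind it (tcp_to_grasp is the distance from the TCP to the grasp point, in mm); z points along the fingers, x is the direction in which the jaws open and shut, and the axes are right-handed (so a half turn about z gives the same grasp; the last joint's range is limited). The gripper opens to 88 mm and grips with 3 to 60 N. Pads are 20 mm wide; open, the fingers measure 115 mm over their backs; the gripper's body (75 mm by 178 mm) begins 61 mm behind the grasp point.
Start: joints at [1.088, 0.423, 1.63, -0, 1.089, -0.019], TCP at [279.561, 558.973, 222.675] pointing down, gripper open.
Joint ranges: [-3, 3], [-0.9, 2.11], [0.09, 2.58], [-1.31, 4.45], [0.11, 2.69], [-2.54, 2.54]. Speed limits (rad/s): [2.39, 2.39, 3.01, 3.14, 3.14, 3.14].

## Interface

Orientations are given as a rotation vector (axis times angle).
In Python, from workcell import get_obs, get_image, close_job, recognise, mark_of, tcp_to_grasp gives the robot as it stands. The module is installed in compiled form; this text tells all that it offers.
- The arm moves only by the tool move_arm, never from a script. Its argument "motion" is a list of rows, each a list of 7 numbers: the shift along the world's x, y, z in mm, then the turn, a rotation vector about the world's x, y, z in rad, then the finger opening in mm, from 0 to 87.8. A call has 1 to 5 rows; each row is the pose to reach, as a shift and turn from the pose commanded when the call began; what a row does not reach only later rows make up. A row lasts 1/12 s, in which the tool goes at most 41.7 mm and 7.16 degrees, less where a joint would pass 70% of its speed; a pose out of reach is approached as far as the arm can. A call with a gripper value outside its range is refused whole. The fingers move at their own pace and stop on an object; the grip force is fixed at half the most. Time passes only in rows, so rows that repeat a pose let the fingers close. It gives the time, the measured TCP pose, the force and the opening at its end, in the units of the state.
- get_obs(): the state, without advancing time (a new reading comes with each control period).
- get_image(name): name is "scene" or "top" or "wrist"; returns a dict with "color" (384x512x3 uint8, red, green, blue), "mtx" (3x3 intrinsics, pixels), "camera_from_world" (4x4, takes a point from world to camera coordinates). Camera axes: x right, y up, looking along -z (the intrinsics and any distortion apply to the point x, -y, -z); pixel columns grow to the right and rows downward; lengths in mm; the calibration is good to about 2 mm. A picture is of the moment at which its call begins. There is no depth.
- close_job(): hands the job in, once; it reports no verdict.
Trained networks look in a picture, given as the dict that the camera call returned (one of the last four; its "shot" number tells which), for a name from the list of things; names that differ only in an ending like _2 or _b are one class to them, and where a whole thing is asked for, a point or a joint stands for the part that bears it (a point fixed in the world has none). Each returns a list of dicts, best first, with "p" (0 to 1); they miss things now and then, are a little off and sometimes report something else, mostly with a low value. They report only what shows in the picture. A call takes as long as a camera call. They do not tell look-alikes from the thing itself.
- recognise(picture, label): "bbox" ([centre column, centre row, width, height] in pixels, round what is visible of it).
- mark_of(picture, label): "location" ([row, column] in pixels: a listed point, or the origin of a listed thing).
The state is a dict: "t": time; "qpos": joint angles; "qvel": joint speeds; "joint_torque": joint torques, N m; "ee_pos": TCP position; "orientation": TCP orientation; "ft_force": force on the tool from outside, world axes, zero at the start; "moment": the same for the moment, N m; "width": finger opening in mm.
Only numpy, scipy, OpenCV 4.12 (cv2) and the standard library are available. Lean on these libraries where they do the work, as an engineer would, in place of code of your own. Each camera call takes 0.05 s, during which the arm holds its last target. There are 200 camera calls.

## Working session

There is one attempt and no reset: what is moved stays moved. The work goes in short steps, Python scripts to look and compute and a tool call to move; the robot and the scene stay as the last step left them, time stands still between calls to the robot, and variables do not carry over. Pictures are saved under pics/ and viewed, about 8 in all and at most 12, crops included, and the job is handed in when it is done.

Besides the shell and the picture viewer there is one more tool, called after ">>>" as a command line: name --pt "numbers of a row" for each row, then --argument value for the rest. move_arm: Moves the arm, as the interface text tells. Its arguments: {"type":"object","properties":{"motion":{"type":"array"}},"required":["motion"]}

```bash
mkdir -p pics
cat > h.py <<'E'
import numpy as np,cv2
from workcell import *
def px(im,P):
    P=np.asarray(P,float); c=im["camera_from_world"]@np.r_[P,1]; 
    v=np.array([c[0],-c[1],-c[2]]); u=im["mtx"]@v; return u[:2]/u[2]
def ray(im,col,row,z):
    T=im["camera_from_world"]; R=T[:3,:3]; o=-R.T@T[:3,3]
    d=np.linalg.inv(im["mtx"])@np.array([col,row,1]); d=R.T@np.array([d[0],-d[1],-d[2]])
    return o+d*(z-o[2])/d[2]
def save(im,n,crop=None,s=1):
    c=im["color"][:,:,::-1]
    if crop: c=c[crop[1]:crop[3],crop[0]:crop[2]]
    cv2.imwrite("pics/"+n,cv2.resize(c,None,fx=s,fy=s,interpolation=cv2.INTER_CUBIC))
E
python3 - <<'E'
from h import *
np.set_printoptions(precision=1,suppress=True)
print(get_obs(), tcp_to_grasp)
H=dict(nut_grip=64,nut_plate=18,nut_foot=0,slot_mid=35)
ims=[]
for n in("scene","top"):
    im=get_image(n); ims.append(im["color"][:,:,::-1])
    T=im["camera_from_world"];print(n,"cam at",-T[:3,:3].T@T[:3,3])
    for l in("nut_grip","nut_plate","nut_foot","slot_mid","lip_level","sensor_bench_0","tweezers","ring_gauge","hex_key","test_plug"):
        for d in mark_of(im,l)[:5]:
            r,c=d["location"]; print(l,round(d["p"],2),np.array([c,r]),ray(im,c,r,H.get(l,28 if l=="lip_level" else 0))[:2])
o=np.vstack(ims); 
cv2.imwrite("pics/a.png",cv2.resize(ims[0],(800,600),interpolation=cv2.INTER_CUBIC));cv2.imwrite("pics/b.png",cv2.resize(ims[1],(800,600),interpolation=cv2.INTER_CUBIC))
E
```

```text
{'t': 0.0, 'qpos': array([ 1.1,  0.4,  1.6,  0. ,  1.1, -0. ]), 'qvel': array([-0.,  0.,  0., -0., -0., -0.]), 'joint_torque': array([ -0. , -54.5, -27.4,   0.1,   0. ,  -0. ]), 'ee_pos': array([279.3, 558.5, 221.9]), 'orientation': array([ 2.7,  1.7, -0. ]), 'ft_force': array([ 0.3,  0.2, -1.1]), 'moment': array([-0.,  0.,  0.]), 'width': 87.7721386070126} 18.700000000000003
scene cam at [  15.  -460.4  820.9]
nut_grip 0.75 [372.  201.6] [ 669.2 -258.2]
nut_grip 0.72 [182.  171.3] [430.2 136.6]
nut_grip 0.61 [267.1 143.9] [649.   48.8]
nut_grip 0.47 [157.  167.6] [396.  191.2]
nut_grip 0.26 [261.3 215. ] [463.1 -95.8]
nut_plate 0.6 [371.2 212.9] [ 677.  -263.3]
nut_plate 0.6 [270.2 157.5] [652.8  38.4]
nut_plate 0.59 [183.3 184. ] [428.3 137. ]
nut_foot 0.79 [369.8 219.6] [ 671.7 -267.4]
nut_foot 0.7 [268.4 159.7] [657.2  47.5]
nut_foot 0.59 [186.  189.8] [429.1 130.3]
nut_foot 0.2 [226.9 166.7] [559.8 111.8]
slot_mid 0.88 [227.4 167.9] [534.4  83.5]
lip_level 0.64 [226.1 169.1] [533.6  87.7]
sensor_bench_0 0.63 [263.8 261.3] [ 407.4 -155.6]
sensor_bench_0 0.52 [267.2 250.1] [ 434.8
[... 475 characters left out ...]
]
nut_plate 0.59 [235.8 147.5] [650.2  48.8]
nut_plate 0.32 [216.  190.2] [534.1 100. ]
nut_foot 0.56 [351.7 141.2] [ 673.  -265.7]
nut_foot 0.53 [234.6 145.5] [660.2  53.1]
nut_foot 0.47 [220. 188.] [542.8  91.1]
nut_foot 0.45 [202.  230.6] [428.  137.1]
nut_foot 0.38 [280. 199.] [513.6 -70.3]
slot_mid 0.75 [215.4 188.2] [537.   99.9]
slot_mid 0.56 [294.6 233.7] [ 419.8 -105.6]
sensor_bench_0 0.43 [306.5 232.4] [ 424.9 -140.1]
sensor_bench_0 0.41 [311.9 240.3] [ 404.2 -154.1]
sensor_bench_0 0.39 [292.5 236.2] [ 414.6 -103.1]
ring_gauge 0.49 [165.8 236. ] [413.2 233.2]
hex_key 0.55 [219.  188.9] [540.3  93.7]
hex_key 0.45 [203.3 248.9] [379.8 132.6]
test_plug 0.62 [280.2 200.1] [510.7 -70.9]
```

View pics/a.png

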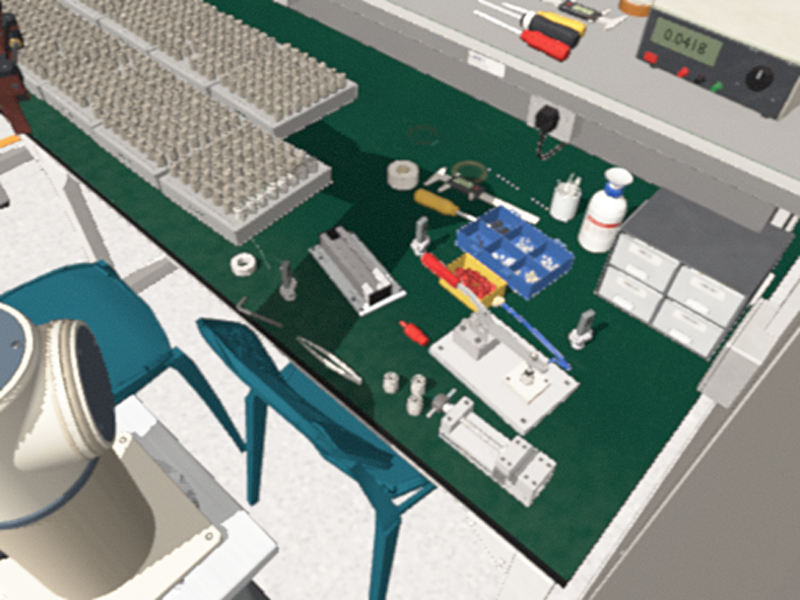

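View pics/b.png

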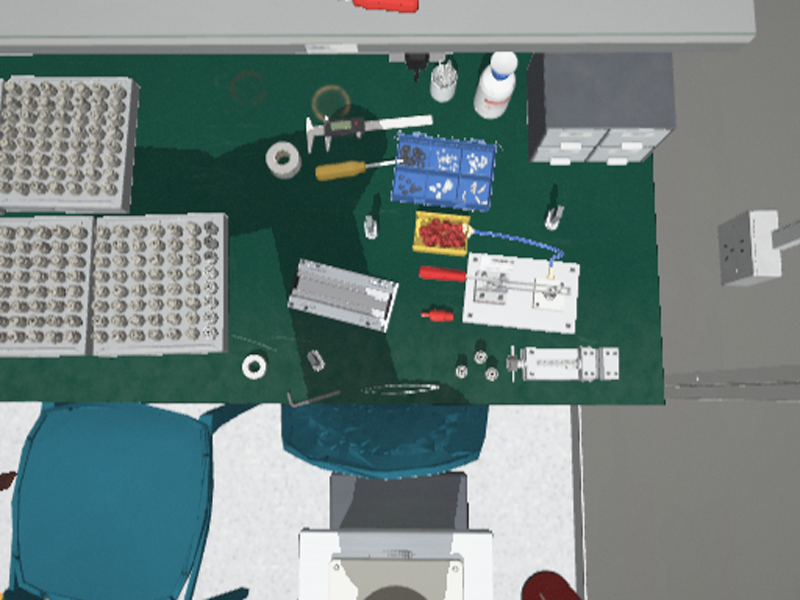

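The scene picture shows the leftmost nut at about (288,280) of 800x600, near world (428,136). The cradle and channel are around (358,268), near world (535,95). The hex key and ring sit beside the nut. I'm moving over the nut to look with the wrist camera.

>>> move_arm --pt "30 -85 10 0 0 0 87.8" --pt "60 -170 20 0 0 0 87.8" --pt "75 -205 20 0 0 0 87.8" --pt "75 -205 20 0 0 0 87.8" --pt "75 -205 20 0 0 0 87.8"

```text
t: 1.52
ee_pos: [350.9, 362.5, 242.0]
orientation: [-2.672, -1.652, -0.001]
ft_force: [0.7, -0.3, 0.3]
width: 87.9
```

>>> move_arm --pt "40 -100 10 0 0 0 87.8" --pt "75 -215 20 0 0 0 87.8" --pt "75 -215 20 0 0 0 87.8" --pt "75 -215 20 0 0 0 87.8" --pt "75 -215 20 0 0 0 87.8"

```text
t: 1.93
ee_pos: [419.6, 166.5, 260.6]
orientation: [2.672, 1.652, 0.001]
ft_force: [0.3, 0.2, -0.6]
width: 87.5
```

>>> move_arm --pt "0 0 20 0 0 0 87.8" --pt "0 0 20 0 0 0 87.8" --pt "0 0 20 0 0 0 87.8"

```text
t: 2.18
ee_pos: [420.1, 168.3, 280.8]
orientation: [2.674, 1.649, 0.004]
ft_force: [-0.2, 0.2, -0.0]
width: 87.9
```

Run:
```python
from h import *
from scipy.spatial.transform import Rotation as R
np.set_printoptions(precision=2,suppress=True)
o=get_obs();print(o["ee_pos"],R.from_rotvec(o["orientation"]).as_matrix(),o["qpos"])
H=dict(nut_grip=64,nut_plate=18,nut_foot=0,slot_mid=35,lip_level=28)
im=get_image("wrist");T=im["camera_from_world"];print("cam at",-T[:3,:3].T@T[:3,3],"look",-T[2,:3],"right",T[0,:3])
for l in("nut_grip","nut_plate","nut_foot","slot_mid","lip_level","ring_gauge"):
    for d in mark_of(im,l)[:3]:
        r,c=d["location"]; print(l,round(d["p"],2),np.array([c,r]),ray(im,c,r,H.get(l,0))[:2])
save(im,"c.png",None,1.56)
```

```text
[420.06 168.26 280.77] [[ 0.45  0.89  0.  ]
 [ 0.89 -0.45  0.  ]
 [ 0.    0.   -1.  ]] [ 0.35  0.09  1.94  0.    1.11 -0.75]
cam at [353.34 200.82 442.3 ] look [ 0.24 -0.12 -0.96] right [0.45 0.89 0.  ]
nut_grip 0.83 [234.8 183. ] [427.59 132.2 ]
nut_grip 0.75 [254.2 344.9] [649.2   46.47]
nut_grip 0.23 [237.8 172.7] [417.87 141.41]
nut_plate 0.59 [257.7 326.6] [657.08  48.04]
nut_plate 0.57 [239.3 175.4] [429.95 134.26]
nut_foot 0.94 [258.1 320.4] [659.71  47.43]
nut_foot 0.55 [240.4 168.2] [424.7  137.62]
slot_mid 0.71 [248.8 261.7] [543.18  91.28]
lip_level 0.98 [247.4 258.1] [540.49  90.21]
ring_gauge 0.57 [303.1 130.9] [417.09 237.83]
ring_gauge 0.17 [137.4 187.5] [383.64  -6.67]
```

View pics/c.png

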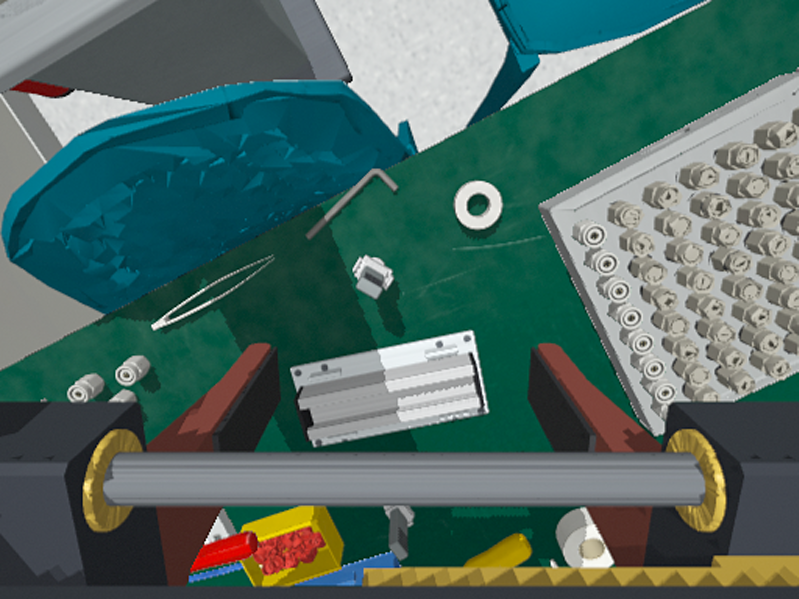

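The wrist view shows the nut at about (373,277) and the channel in its cradle at (390,390), with the hex key and ring well clear of the nut. Next I'll zoom in on both.

Run:
```python
from h import *
im=get_image("wrist"); np.savez("w1.npz",**{k:im[k] for k in("color","mtx","camera_from_world")})
c=im["color"][:,:,::-1]
a=cv2.resize(c[205:290,180:320],None,fx=5.6,fy=5.6,interpolation=cv2.INTER_CUBIC)[:330+146]
b=cv2.resize(c[155:200,215:275],(160,120),interpolation=cv2.INTER_CUBIC)
cv2.imwrite("pics/d.png",a)
cv2.imwrite("pics/e.png",cv2.resize(c[155:200,215:275],None,fx=12,fy=12,interpolation=cv2.INTER_CUBIC))
```

```text
(no output)
```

View pics/d.png

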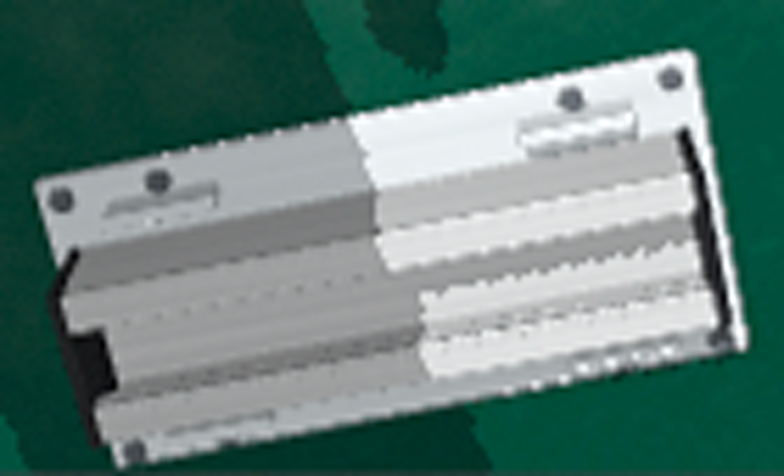

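View pics/e.png

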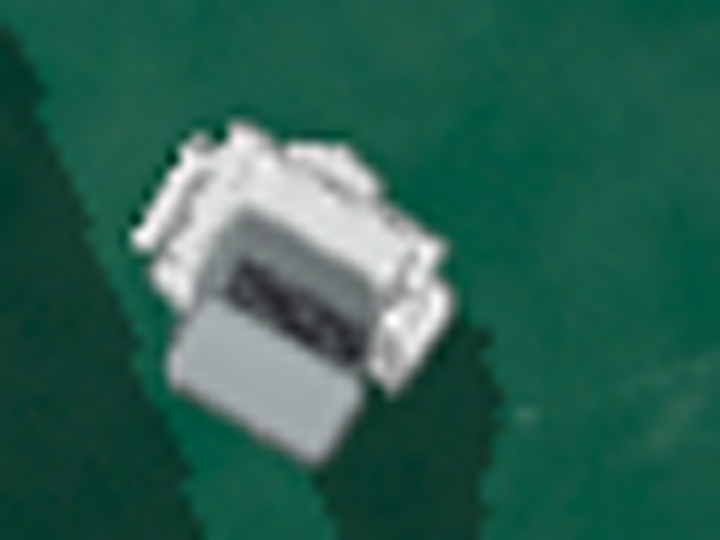

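Crop d shows the channel lying across the picture with its slot as the darker band in the middle. Crop e shows the tab top as a light rectangle, its corners near (200,300), (375,385), (320,465) and (170,380). I'll compute the nut pose and rectify the channel.

Run:
```python
from h import *
np.set_printoptions(precision=1,suppress=True)
im=dict(np.load("w1.npz"))
N=lambda p,z:ray(im,p[0]/12+215-.5,p[1]/12+155-.5,z)[:2]
C=lambda p,z:ray(im,p[0]/5.6+180-.5,p[1]/5.6+205-.5,z)[:2]
t=np.array([N(p,76) for p in((200,300),(375,385),(320,465),(170,380))]);print("tab",t,t.mean(0))
ang=lambda v:np.degrees(np.arctan2(v[1],v[0]))
print("tab long",ang(t[1]-t[0]),ang(t[2]-t[3]),np.linalg.norm(t[1]-t[0]),np.linalg.norm(t[3]-t[0]))
pe=[N((240,125),26),N((445,245),26)];print("plate edge",pe,ang(pe[1]-pe[0]),np.linalg.norm(pe[1]-pe[0]))
cr=np.array([C(p,8) for p in((38,185),(690,50),(745,345),(118,465))]);print("cradle",cr,cr.mean(0),ang(cr[1]-cr[0]),ang(cr[2]-cr[3]),np.linalg.norm(cr[1]-cr[0]),np.linalg.norm(cr[3]-cr[0]))
yaw=np.radians((ang(cr[1]-cr[0])+ang(cr[2]-cr[3]))/2); ydir=np.array([np.cos(yaw),np.sin(yaw)]); xdir=np.array([ydir[1],-ydir[0]]); c=cr.mean(0)
print("ydir",ydir,"xdir",xdir)
np.savez("cr.npz",c=c,x=xdir,y=ydir)
# rectified z=35 plane: col = y (3px/mm), row = x (5px/mm), origin centre
outs=[]
for z in(35,):
    pts=[(-90,-40),(90,-40),(90,40),(-90,40)]
    src=np.float32([px(im,np.r_[c+xdir*b+ydir*a,z]) for a,b in pts]); dst=np.float32([((a+90)*4,(b+40)*7) for a,b in pts])
    o=cv2.warpPerspective(im["color"][:,:,::-1],cv2.getPerspectiveTransform(src,dst),(720,560),flags=cv2.INTER_CUBIC)
    g=cv2.cvtColor(o,cv2.COLOR_BGR2GRAY)
    print("right",[int(v) for v in g[:, 480:600].mean(1)[::14]]); print("left",[int(v) for v in g[:,120:240].mean(1)[::14]])
    for b in range(-40,41,10): cv2.line(o,(0,(b+40)*7),(12 if b else 30,(b+40)*7),(0,0,255),1); cv2.putText(o,str(b),(14,(b+40)*7+4),0,.4,(0,0,255))
    for a in range(-80,81,20): cv2.line(o,((a+90)*4,0),((a+90)*4,10),(0,0,255),1)
    cv2.imwrite("pics/f.png",o)
```

```text
tab [[417.4 133.2]
 [432.7 144.6]
 [437.5 136. ]
 [423.3 126.8]] [427.7 135.2]
tab long 36.749083743722345 32.811565931063235 19.020556981921178 8.656251055970614
plate edge [array([410.8, 137. ]), array([432.8, 151. ])] 32.51632372736877 26.11177281931672
cradle [[477.5  21.2]
 [519.2 188.9]
 [602.1 167.5]
 [559.2  -0.6]] [539.5  94.2] 76.02860097919825 75.67925995720302 172.80332019376957 84.47932680655764
ydir [0.2 1. ] xdir [ 1.  -0.2]
right [231, 240, 209, 185, 183, 185, 183, 187, 184, 200, 227, 222, 226, 225, 202, 156, 157, 152, 171, 219, 218, 219, 206, 184, 184, 197, 220, 222, 225, 228, 190, 154, 185, 183, 104, 45, 52, 52, 52, 52]
left [165, 172, 173, 148, 120, 121, 121, 124, 120, 138, 158, 158, 155, 157, 154, 154, 155, 152, 158, 157, 152, 155, 138, 118, 117, 138, 159, 158, 155, 157, 140, 160, 175, 158, 78, 31, 35, 39, 54, 74]
```

View pics/f.png

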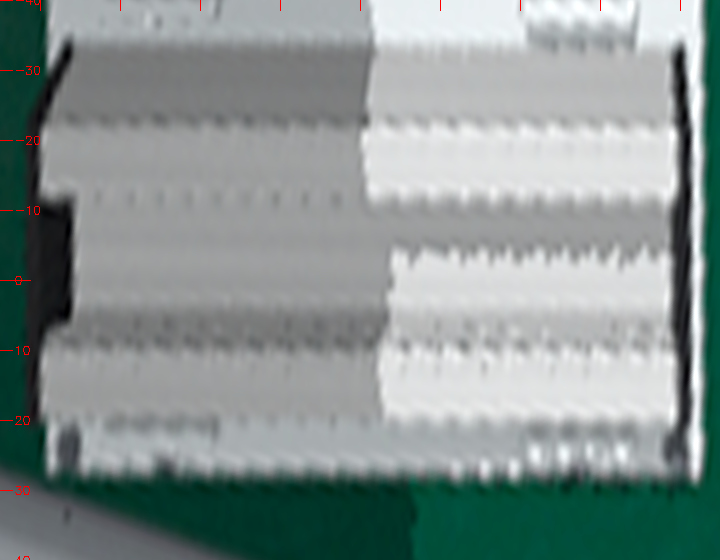

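The slot lies about 1 mm from the measured centre: its edges are at -11.5 and +10 and the outer faces at -22 and +20, which matches the given 42 mm width and 22 mm slot. The slot centre is near (538.5, 94.4) with the channel at 75.9°. The nut is near (428,134.5) with its long side at about 33.5°. I'm turning the gripper -119.7° and moving over the nut.

>>> move_arm --pt "2 -8 -20 0 0 -0.12 87.8" --pt "4 -17 -40 0 0 -0.24 87.8" --pt "6 -25 -60 0 0 -0.36 87.8" --pt "8 -34 -80 0 0 -0.48 87.8" --pt "8 -34 -90 0 0 -0.6 87.8"

```text
t: 3.0
ee_pos: [426.2, 133.3, 187.9]
orientation: [3.043, 0.779, -0.005]
ft_force: [-0.4, -0.2, 0.3]
width: 87.8
```

>>> move_arm --pt "0 0 -20 0 0 -0.12 87.8" --pt "0 0 -40 0 0 -0.24 87.8" --pt "0 0 -50 0 0 -0.36 87.8" --pt "0 0 -50 0 0 -0.48 87.8" --pt "0 0 -50 0 0 -0.6 87.8"

```text
t: 3.42
ee_pos: [426.5, 134.4, 138.9]
orientation: [3.137, -0.154, -0.004]
ft_force: [0.1, 0.8, -0.1]
width: 87.4
```

>>> move_arm --pt "0 0 0 0 0 -0.12 87.8" --pt "0 0 0 0 0 -0.24 87.8" --pt "0 0 0 0 0 -0.36 87.8" --pt "0 0 0 0 0 -0.48 87.8" --pt "0 0 0 0 0 -0.6 87.8"

```text
t: 3.83
ee_pos: [427.2, 134.6, 139.9]
orientation: [2.952, -1.075, -0.0]
ft_force: [0.6, 0.1, 0.5]
width: 88.1
```

>>> move_arm --pt "0 0 0 0 0 -0.12 87.8" --pt "0 0 0 0 0 -0.24 87.8" --pt "0 0 0 0 0 -0.289 87.8" --pt "0 0 0 0 0 -0.289 87.8"

```text
t: 4.17
ee_pos: [427.2, 134.6, 139.9]
orientation: [2.77, -1.483, -0.0]
ft_force: [-0.4, 0.4, -1.0]
width: 87.7
```

Run:
```python
from h import *
from scipy.spatial.transform import Rotation as R
np.set_printoptions(precision=2,suppress=True)
o=get_obs();M=R.from_rotvec(o["orientation"]).as_matrix();print(o["ee_pos"],"toolx",np.degrees(np.arctan2(M[1,0],M[0,0])),M[:,2],o["qpos"],o["ft_force"])
H=dict(nut_grip=64,nut_plate=18,nut_foot=0,slot_mid=35,lip_level=28)
im=get_image("wrist");np.savez("w2.npz",**{k:im[k] for k in("color","mtx","camera_from_world")})
print("tcp px",px(im,o["ee_pos"]))
for l in("nut_grip","nut_plate","nut_foot","slot_mid"):
    for d in mark_of(im,l)[:3]:
        r,c=d["location"]; print(l,round(d["p"],2),np.array([c,r]),ray(im,c,r,H.get(l,0))[:2])
save(im,"g.png",None,1.56)
```

```text
[427.22 134.6  139.88] toolx -56.325858864194814 [-0. -0. -1.] [ 0.28  0.3   2.07 -0.    0.77  1.26] [-0.39  0.41 -1.01]
tcp px [259.74 238.08]
nut_grip 0.78 [257.7 195.8] [427.77 136.54]
nut_plate 0.88 [261.8 180.1] [430.81 134.22]
nut_plate 0.74 [511.   15.2] [653.31  44.29]
nut_foot 0.92 [497.6  18.9] [655.53  43.39]
nut_foot 0.88 [261.9 178.5] [428.63 132.42]
slot_mid 0.69 [379.5 101.6] [540.19  94.27]
```

View pics/g.png

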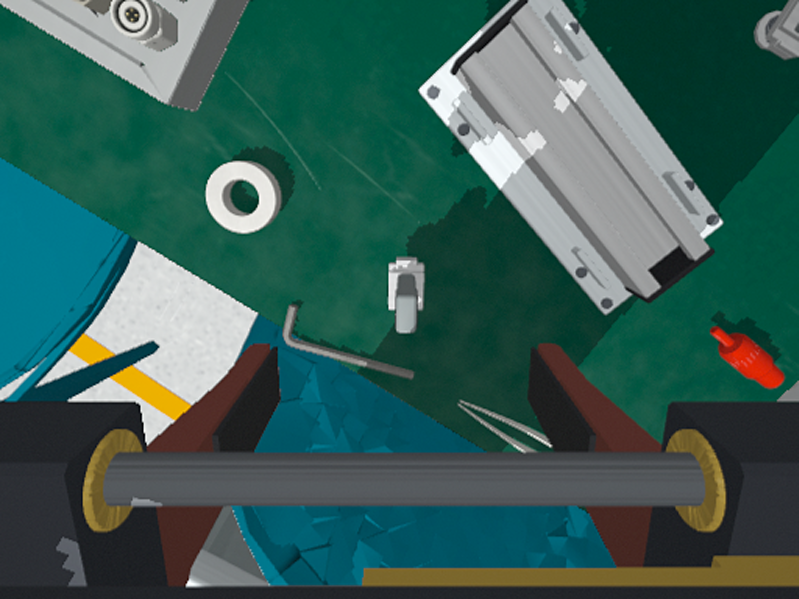

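The nut's long side is now vertical in the picture, at about (405,290), centred between the jaws and aligned. I'm descending to grip it.

>>> move_arm --pt "1 0 -25 0 0 0 87.8" --pt "1 0 -50 0 0 0 87.8" --pt "1 0 -70 0 0 0 70" --pt "1 0 -85 0 0 0 50" --pt "1 0 -94.6 0 0 0 35"

```text
t: 4.83
ee_pos: [427.5, 134.1, 44.0]
orientation: [2.77, -1.48, -0.002]
ft_force: [0.8, 0.7, 1.0]
width: 70.9
```

>>> move_arm --pt "0 0 0 0 0 0 25" --pt "0 0 0 0 0 0 16" --pt "0 0 0 0 0 0 12" --pt "0 0 0 0 0 0 5" --pt "0 0 0 0 0 0 5"

```text
t: 5.25
ee_pos: [428.9, 134.5, 46.3]
orientation: [-2.769, 1.481, -0.002]
ft_force: [0.1, 0.4, -0.2]
width: 38.0
```

>>> move_arm --pt "0 0 0 0 0 0 5" --pt "0 0 0 0 0 0 5" --pt "0 0 0 0 0 0 5"

```text
t: 5.5
ee_pos: [428.4, 134.4, 45.7]
orientation: [-2.77, 1.481, -0.001]
ft_force: [-0.5, -0.3, 0.3]
width: 18.0
```

>>> move_arm --pt "0 0 0 0 0 0 3" --pt "0 0 0 0 0 0 3" --pt "0 0 0 0 0 0 3" --pt "0 0 0 0 0 0 3"

```text
t: 5.83
ee_pos: [428.4, 134.3, 45.5]
orientation: [-2.77, 1.481, -0.0]
ft_force: [0.3, 0.1, 0.7]
width: 10.2
```

>>> move_arm --pt "0 0 15 0 0 0 3" --pt "0 0 40 0 0 0 3" --pt "0 0 70 0 0 0 3" --pt "0 0 80 0 0 0 3" --pt "0 0 80 0 0 0 3"

```text
t: 6.25
ee_pos: [429.9, 134.8, 127.5]
orientation: [-2.767, 1.48, -0.005]
ft_force: [-0.3, 0.3, -1.4]
width: 9.8
```

Run:
```python
from h import *
from scipy.spatial.transform import Rotation as R
np.set_printoptions(precision=2,suppress=True)
o=get_obs();M=R.from_rotvec(o["orientation"]).as_matrix();print(o["ee_pos"],"toolx",np.degrees(np.arctan2(M[1,0],M[0,0])),o["ft_force"],o["width"])
im=get_image("wrist"); g=o["ee_pos"]+[0,0,18.7]
for l,z in(("nut_grip",g[2]),("nut_plate",g[2]-46),("nut_foot",g[2]-64),("slot_mid",35),("lip_level",28)):
    for d in mark_of(im,l)[:2]:
        r,c=d["location"]; print(l,round(d["p"],2),np.array([c,r]),ray(im,c,r,z),"exp",px(im,np.r_[g[:2],z]))
c0=np.array([539.5,94.2])
# rectified z=35 view of channel
y=np.array([np.cos(np.radians(75.85)),np.sin(np.radians(75.85))]);x=np.array([y[1],-y[0]])
pts=[(-90,-40),(90,-40),(90,40),(-90,40)]
src=np.float32([px(im,np.r_[c0+x*b+y*a,35]) for a,b in pts]);dst=np.float32([((a+90)*4,(b+40)*7) for a,b in pts])
q=cv2.warpPerspective(im["color"][:,:,::-1],cv2.getPerspectiveTransform(src,dst),(720,560),flags=cv2.INTER_CUBIC)
for b in range(-40,41,10): cv2.line(q,(0,(b+40)*7),(12,(b+40)*7),(0,0,255),1)
n=cv2.resize(im["color"][100:260,180:340,::-1],(280,280),interpolation=cv2.INTER_CUBIC);
cv2.imwrite("pics/h.png",np.vstack([cv2.resize(q,(500,389)),]) if 0 else np.hstack([cv2.resize(q,(510,400)),cv2.copyMakeBorder(n,0,120,0,0,0)]))
```

```text
[429.89 134.78 127.47] toolx -56.26794494665772 [-0.34  0.26 -1.42] 9.799642159947407
nut_grip 0.67 [261.  253.6] [430.23 134.36 146.17] exp [259.9  253.67]
nut_plate 0.86 [261.8 221.5] [430.09 133.16 100.17] exp [259.48 220.4 ]
nut_foot 0.73 [502.8  20.6] [607.07  81.59  82.17] exp [259.36 211.06]
nut_foot 0.59 [258.4 210.5] [429.86 135.55  82.17] exp [259.36 211.06]
slot_mid 0.97 [386.7 105.5] [541.84  91.86  35.  ] exp [259.13 192.41]
slot_mid 0.57 [259.9 212.8] [415.5  124.38  35.  ] exp [259.13 192.41]
lip_level 0.91 [379.1 104.2] [540.74  95.19  28.  ] exp [259.1  190.17]
```

View pics/h.png

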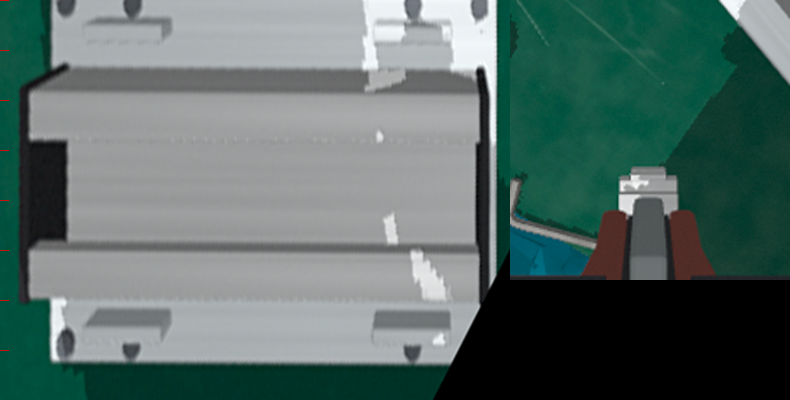

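The nut is held on the jaw centre line, and its marks match expectation within 1-2 mm. The rectified view again puts the slot centre 1.2 mm off the cradle-plate centre, so about (538.3, 94.5), parallel to my axis. I'm moving above it and aligning.

>>> move_arm --pt "20 -8 0 0 0 0.12 3" --pt "45 -17 0 0 0 0.24 3" --pt "75 -28 0 0 0 0.36 3" --pt "95 -35 0 0 0 0.48 3" --pt "108.4 -40.3 0 0 0 0.6 3"

```text
t: 6.97
ee_pos: [538.6, 93.2, 124.4]
orientation: [3.086, -0.588, -0.0]
ft_force: [-0.8, 0.5, -0.6]
width: 9.9
```

>>> move_arm --pt "0 0 0 0 0 0.07 3" --pt "0 0 0 0 0 0.135 3" --pt "0 0 -15 0 0 0.135 3" --pt "0 0 -25 0 0 0.135 3" --pt "0 0 -25 0 0 0.135 3"

```text
t: 7.38
ee_pos: [534.6, 93.7, 97.6]
orientation: [3.116, -0.387, -0.008]
ft_force: [-1.0, 0.1, -0.7]
width: 9.9
```

>>> move_arm --pt "0 0 0 0 0 0 3" --pt "0 0 0 0 0 0 3"

```text
t: 7.55
ee_pos: [536.5, 94.1, 100.2]
orientation: [3.117, -0.387, -0.001]
ft_force: [-0.2, -0.6, -0.3]
width: 9.8
```

Run:
```python
from h import *
from scipy.spatial.transform import Rotation as R
np.set_printoptions(precision=2,suppress=True)
o=get_obs();M=R.from_rotvec(o["orientation"]).as_matrix();print(o["ee_pos"],"toolx",np.degrees(np.arctan2(M[1,0],M[0,0])),o["qpos"],o["ft_force"],o["width"])
im=get_image("wrist"); np.savez("w3.npz",**{k:im[k] for k in("color","mtx","camera_from_world")})
print(px(im,o["ee_pos"]),px(im,[538.3,94.5,35]))
save(im,"i.png",(170,120,350,255),4.4)
```

```text
[536.5   94.06 100.2 ] toolx -14.156073459317948 [0.15 0.48 1.89 0.   0.77 0.4 ] [-0.15 -0.58 -0.29] 9.781008971367777
[260.4  239.12] [262.14 201.51]
```

View pics/i.png

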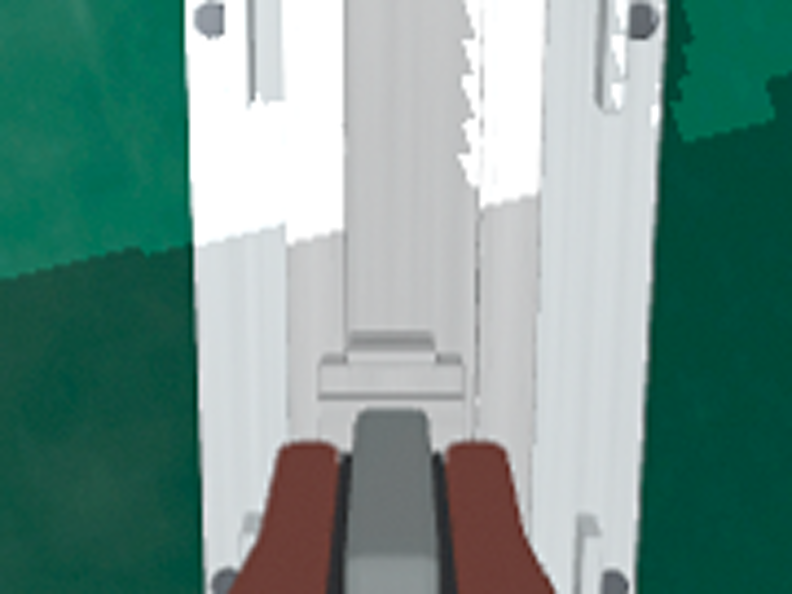

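The view down the slot shows its edges at columns 345 and 478 (centre about 412), while the nut's foot and plate are centred at about 393. That puts the slot roughly 3 mm to tool +x. I'm shifting and lowering to just above the channel.

>>> move_arm --pt "1 -0.3 0 0 0 0 3" --pt "2.8 -0.7 -6 0 0 0 3" --pt "2.8 -0.7 -12 0 0 0 3" --pt "2.8 -0.7 -12 0 0 0 3" --pt "2.8 -0.7 -12 0 0 0 3"

```text
t: 8.02
ee_pos: [539.0, 93.2, 87.9]
orientation: [3.117, -0.387, -0.002]
ft_force: [0.1, -0.3, -1.0]
width: 9.5
```

Run:
```python
from h import *
from scipy.spatial.transform import Rotation as R
np.set_printoptions(precision=2,suppress=True)
o=get_obs();M=R.from_rotvec(o["orientation"]).as_matrix();print(o["ee_pos"],"toolx",np.degrees(np.arctan2(M[1,0],M[0,0])),o["ft_force"])
im=get_image("wrist"); g=cv2.cvtColor(im["color"],cv2.COLOR_RGB2GRAY)
print(px(im,o["ee_pos"]+[0,0,18.7]),px(im,[*o["ee_pos"][:2],35]))
save(im,"j.png",(200,130,320,220),6.6)
```

```text
[539.04  93.22  87.89] toolx -14.157617500324024 [ 0.12 -0.35 -0.97]
[260.64 254.98] [260.06 207.96]
```

View pics/j.png

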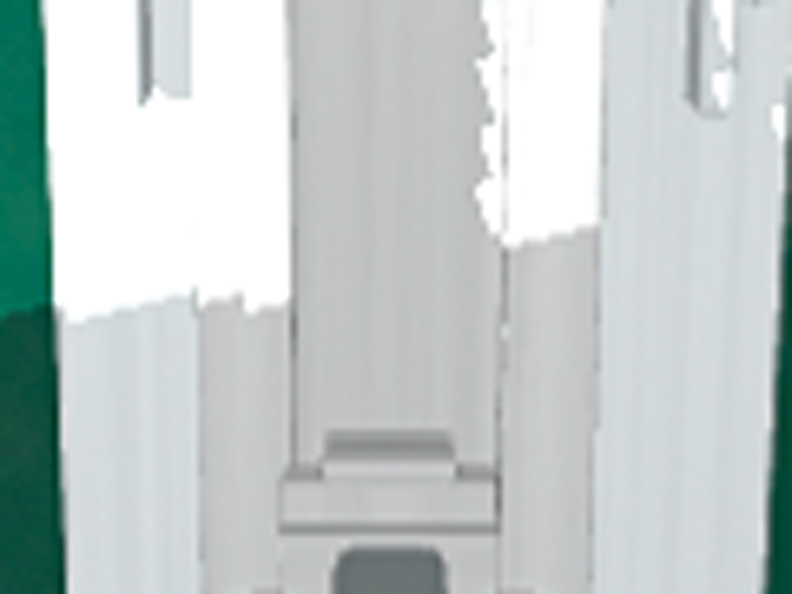

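The nut is now almost centred: foot centre at column 390, slot centre at about 396, so 0.6 mm is left. I'm correcting that and lowering the foot into the slot, then feeling for the plate.

>>> move_arm --pt "0.6 -0.15 -3 0 0 0 3" --pt "0.6 -0.15 -10 0 0 0 3" --pt "0.6 -0.15 -18 0 0 0 3" --pt "0.6 -0.15 -22 0 0 0 3" --pt "0.6 -0.15 -22 0 0 0 3"

```text
t: 8.48
ee_pos: [539.1, 93.0, 65.0]
orientation: [3.117, -0.387, -0.004]
ft_force: [-0.5, -0.3, -1.0]
width: 9.5
```

>>> move_arm --pt "0 0 -1 0 0 0 3" --pt "0 0 -2 0 0 0 3" --pt "0 0 -3 0 0 0 3" --pt "0 0 -3 0 0 0 3"

```text
t: 8.82
ee_pos: [540.1, 93.2, 63.5]
orientation: [-3.118, 0.387, -0.0]
ft_force: [0.5, 0.1, -1.4]
width: 9.8
```

>>> move_arm --pt "0 0 -1 0 0 0 3" --pt "0 0 -2 0 0 0 3" --pt "0 0 -2 0 0 0 3"

```text
t: 9.07
ee_pos: [540.1, 93.1, 61.4]
orientation: [3.118, -0.387, -0.0]
ft_force: [-0.5, 0.2, -0.7]
width: 9.8
```

>>> move_arm --pt "0 0 -0.7 0 0 0 3" --pt "0 0 -1.4 0 0 0 3" --pt "0 0 -1.4 0 0 0 3"

```text
t: 9.32
ee_pos: [540.0, 93.1, 60.0]
orientation: [3.118, -0.387, -0.0]
ft_force: [-0.9, 0.0, -0.1]
width: 10.0
```

>>> move_arm --pt "0 0 -0.7 0 0 0 3" --pt "0 0 -1.5 0 0 0 3" --pt "0 0 -1.5 0 0 0 3"

```text
t: 9.57
ee_pos: [540.0, 93.1, 58.4]
orientation: [3.118, -0.387, -0.0]
ft_force: [0.2, 0.8, -0.1]
width: 9.7
```

>>> move_arm --pt "0 0 -0.7 0 0 0 3" --pt "0 0 -1.5 0 0 0 3" --pt "0 0 -1.5 0 0 0 3"

```text
t: 9.82
ee_pos: [540.0, 93.2, 56.9]
orientation: [3.118, -0.387, -0.0]
ft_force: [-0.1, -0.8, -1.6]
width: 10.0
```

The plate is in the slot with no resistance. I'm continuing down to the floor and the spring.

>>> move_arm --pt "0 0 -1 0 0 0 3" --pt "0 0 -2 0 0 0 3" --pt "0 0 -3 0 0 0 3" --pt "0 0 -4 0 0 0 3" --pt "0 0 -4 0 0 0 3"

```text
t: 10.23
ee_pos: [540.1, 93.2, 53.0]
orientation: [-3.118, 0.387, -0.0]
ft_force: [-0.4, 0.2, 1.9]
width: 9.8
```

>>> move_arm --pt "0 0 -1 0 0 0 3" --pt "0 0 -2 0 0 0 3" --pt "0 0 -3 0 0 0 3" --pt "0 0 -4 0 0 0 3" --pt "0 0 -4 0 0 0 3"

```text
t: 10.65
ee_pos: [540.1, 93.2, 49.0]
orientation: [-3.118, 0.387, 0.0]
ft_force: [-1.2, 1.8, 2.8]
width: 9.8
```

>>> move_arm --pt "0 0 -1 0 0 0 3" --pt "0 0 -2 0 0 0 3" --pt "0 0 -3 0 0 0 3" --pt "0 0 -3 0 0 0 3" --pt "0 0 -3 0 0 0 3"

```text
t: 11.07
ee_pos: [540.1, 93.2, 46.1]
orientation: [-3.118, 0.387, -0.0]
ft_force: [-1.7, -0.0, 3.7]
width: 9.5
```

>>> move_arm --pt "0 0 -1 0 0 0 3" --pt "0 0 -2 0 0 0 3" --pt "0 0 -2.8 0 0 0 3" --pt "0 0 -2.8 0 0 0 3" --pt "0 0 -2.8 0 0 0 3"

```text
t: 11.48
ee_pos: [540.1, 93.2, 43.2]
orientation: [-3.118, 0.387, -0.0]
ft_force: [-0.9, -0.1, 3.4]
width: 10.0
```

Run:
```python
from h import *
np.set_printoptions(precision=2,suppress=True)
for i in range(4):
    im=get_image("wrist");o=get_obs();print(o["ee_pos"],o["ft_force"],o["moment"])
g=o["ee_pos"]+[0,0,18.7]
for l,z in(("nut_grip",g[2]),("slot_mid",35)):
    for d in mark_of(im,l)[:2]: r,c=d["location"];print(l,d["p"],(c,r),ray(im,c,r,z),px(im,np.r_[g[:2],z]))
save(im,"k.png",(180,130,340,260),5)
```

```text
[540.14  93.18  43.29] [-0.38 -0.43  4.22] [-0.04  0.24  0.06]
[540.14  93.17  43.31] [-0.49 -0.06  4.45] [-0.05  0.22  0.01]
[540.15  93.18  43.32] [-0.64 -0.39  3.68] [-0.02  0.24 -0.04]
[540.1   93.18  43.3 ] [-0.71 -0.33  4.61] [-0.05  0.22 -0.01]
nut_grip 0.72 (261.1, 254.0) [540.46  93.62  62.  ] [260.6  254.96]
nut_grip 0.6 (502.6, 291.9) [654.12  43.18  62.  ] [260.6  254.96]
```

View pics/k.png

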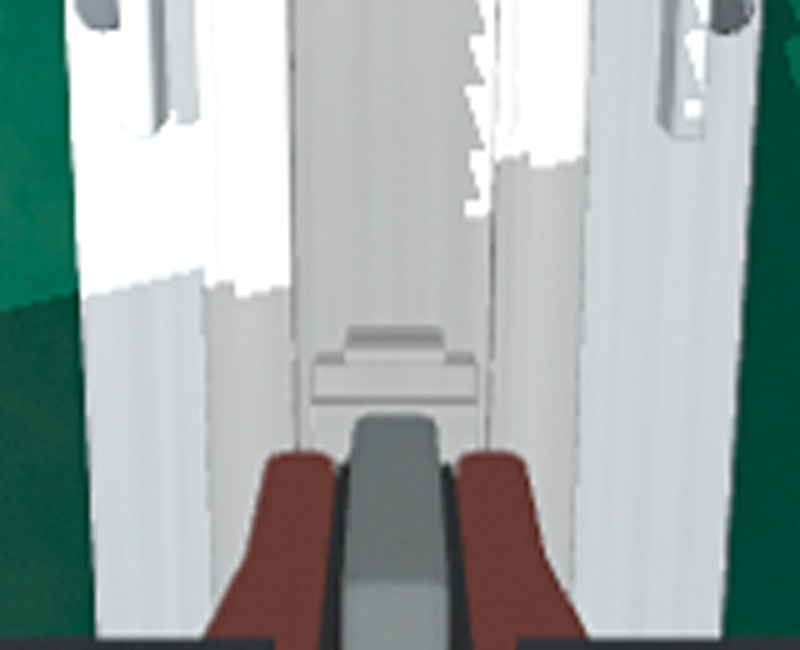

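The nut is centred in the slot: its plate spans columns 312-476 and the slot 297-487. It sits below the lips, and the force of about 4.3 N fits 11 mm of spring stroke. I'm starting the quarter turn gently.

>>> move_arm --pt "-0.25 0.06 -0.4 0 0 0 3" --pt "-0.25 0.06 -0.4 0 0 0.06 3" --pt "-0.25 0.06 -0.4 0 0 0.12 3" --pt "-0.25 0.06 -0.4 0 0 0.18 3" --pt "-0.25 0.06 -0.4 0 0 0.24 3"

```text
t: 12.2
ee_pos: [540.2, 93.3, 43.0]
orientation: [-3.141, 0.006, -0.001]
ft_force: [0.1, 0.8, 4.5]
width: 9.9
```

>>> move_arm --pt "0 0 0 0 0 0.06 3" --pt "0 0 0 0 0 0.12 3" --pt "0 0 0 0 0 0.18 3" --pt "0 0 0 0 0 0.24 3"

```text
t: 12.53
ee_pos: [540.3, 93.3, 43.0]
orientation: [-3.12, -0.37, -0.002]
ft_force: [0.4, -1.0, 4.1]
width: 10.0
```

>>> move_arm --pt "0 0 0 0 0 0.06 3" --pt "0 0 0 0 0 0.12 3" --pt "0 0 0 0 0 0.18 3" --pt "0 0 0 0 0 0.24 3"

```text
t: 12.87
ee_pos: [540.3, 93.3, 43.0]
orientation: [3.053, 0.74, 0.002]
ft_force: [0.1, -0.8, 4.5]
width: 9.9
```

>>> move_arm --pt "0 0 0 0 0 0.06 3" --pt "0 0 0 0 0 0.12 3" --pt "0 0 0 0 0 0.18 3" --pt "0 0 0 0 0 0.24 3"

```text
t: 13.2
ee_pos: [540.3, 93.3, 43.0]
orientation: [2.942, 1.101, 0.002]
ft_force: [0.3, 0.8, 4.8]
width: 9.7
```

>>> move_arm --pt "0 0 0 0 0 0.06 3" --pt "0 0 0 0 0 0.12 3" --pt "0 0 0 0 0 0.18 3" --pt "0 0 0 0 0 0.24 3"

```text
t: 13.53
ee_pos: [540.3, 93.3, 43.0]
orientation: [2.789, 1.445, 0.002]
ft_force: [0.7, 0.1, 4.0]
width: 9.5
```

>>> move_arm --pt "0 0 0 0 0 0.06 3" --pt "0 0 0 0 0 0.12 3" --pt "0 0 0 0 0 0.18 3" --pt "0 0 0 0 0 0.24 3"

```text
t: 13.87
ee_pos: [540.3, 93.3, 43.0]
orientation: [2.596, 1.768, 0.002]
ft_force: [-0.0, 0.1, 4.1]
width: 10.1
```

>>> move_arm --pt "0 0 0 0 0 0.06 3" --pt "0 0 0 0 0 0.12 3" --pt "0 0 0 0 0 0.13 3" --pt "0 0 0 0 0 0.13 3"

```text
t: 14.2
ee_pos: [540.3, 93.3, 43.0]
orientation: [2.479, 1.928, 0.001]
ft_force: [0.3, 0.8, 4.2]
width: 9.8
```

Run:
```python
from h import *
from scipy.spatial.transform import Rotation as R
np.set_printoptions(precision=2,suppress=True)
im=get_image("wrist");o=get_obs();M=R.from_rotvec(o["orientation"]).as_matrix();print(o["ee_pos"],"toolx",np.degrees(np.arctan2(M[1,0],M[0,0])),o["ft_force"],o["moment"])
save(im,"l.png",(160,130,360,280),4)
```

```text
[540.31  93.29  43.01] toolx 75.70862854513356 [0.65 0.15 3.52] [ 0.08 -0.16  0.02]
```

View pics/l.png

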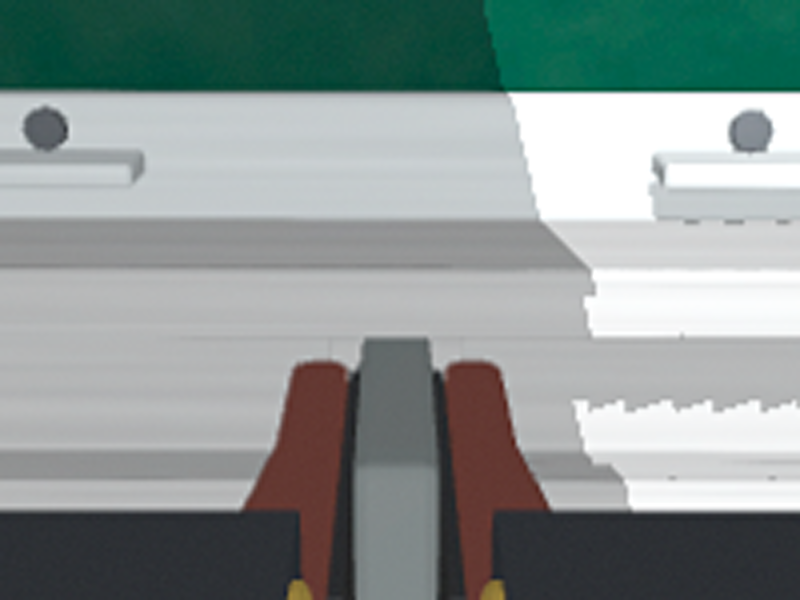

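The quarter turn met no resistance. The tab now lies across the slot and the plate is hidden under the lips. I'm letting the nut up until its grooves meet the lips.

>>> move_arm --pt "0 0 1.2 0 0 0 3" --pt "0 0 2.4 0 0 0 3" --pt "0 0 3.5 0 0 0 3" --pt "0 0 4.5 0 0 0 3" --pt "0 0 4.5 0 0 0 3"

```text
t: 14.67
ee_pos: [540.3, 93.3, 47.7]
orientation: [2.479, 1.929, 0.001]
ft_force: [1.7, 0.8, 2.3]
width: 9.7
```

>>> move_arm --pt "0 0 0.6 0 0 0 3" --pt "0 0 1.2 0 0 0 3" --pt "0 0 1.2 0 0 0 3" --pt "0 0 1.2 0 0 0 3"

```text
t: 15.0
ee_pos: [539.9, 93.2, 48.6]
orientation: [2.479, 1.93, 0.0]
ft_force: [2.4, 0.6, 2.4]
width: 10.2
```

>>> move_arm --pt "0 0 0.5 0 0 0 3" --pt "0 0 0.5 0 0 0 3" --pt "0 0 0.5 0 0 0 3"

```text
t: 15.25
ee_pos: [539.8, 93.2, 49.0]
orientation: [-2.479, -1.93, 0.0]
ft_force: [2.2, 0.3, 2.6]
width: 9.8
```

>>> move_arm --pt "0.5 -0.12 0 0 0 0 3" --pt "0.5 -0.12 0 0 0 0 3" --pt "0.5 -0.12 0 0 0 0 3"

```text
t: 15.5
ee_pos: [539.9, 93.1, 48.9]
orientation: [-2.479, -1.929, 0.001]
ft_force: [1.0, 0.8, 3.2]
width: 9.9
```

Run:
```python
from h import *
np.set_printoptions(precision=2,suppress=True)
for i in range(4):
    im=get_image("wrist");o=get_obs();print(o["ee_pos"],o["ft_force"],o["moment"])
```

```text
[539.88  93.16  48.89] [0.69 1.79 2.69] [ 0.36 -0.11 -0.01]
[539.87  93.15  48.89] [0.53 1.38 3.32] [ 0.4  -0.04 -0.01]
[539.91  93.13  48.93] [0.2  1.25 2.69] [ 0.39 -0.06  0.  ]
[539.9   93.13  48.92] [0.1  2.04 2.29] [0.38 0.01 0.03]
```

The forces are small and the spring is carrying about 3 N, as expected at seating height. Releasing.

>>> move_arm --pt "0 0 0 0 0 0 12" --pt "0 0 0 0 0 0 16" --pt "0 0 0 0 0 0 22" --pt "0 0 0 0 0 0 30" --pt "0 0 0 0 0 0 40"

```text
t: 16.12
ee_pos: [540.2, 93.0, 48.9]
orientation: [-2.479, -1.93, 0.001]
ft_force: [-0.8, 0.2, -0.2]
width: 31.8
```

>>> move_arm --pt "0 0 0 0 0 0 44" --pt "0 0 5 0 0 0 44" --pt "0 0 20 0 0 0 44" --pt "0 0 40 0 0 0 44" --pt "0 0 60 0 0 0 44"

```text
t: 16.53
ee_pos: [539.8, 93.0, 109.6]
orientation: [-2.478, -1.93, 0.002]
ft_force: [0.2, -0.3, -0.6]
width: 44.2
```

>>> move_arm --pt "-10 0 25 0 0 0 44" --pt "-20 0 50 0 0 0 44" --pt "-40 0 60 0 0 0 44" --pt "-40 0 60 0 0 0 44" --pt "-40 0 60 0 0 0 44"

```text
t: 16.95
ee_pos: [500.3, 93.2, 169.9]
orientation: [2.478, 1.93, 0.002]
ft_force: [0.1, -0.1, -0.5]
width: 43.8
```

Run:
```python
from h import *
np.set_printoptions(precision=2,suppress=True)
o=get_obs();print(o["ee_pos"],o["ft_force"],o["width"])
for n in("wrist","scene"):
    im=get_image(n)
    for l,z in(("nut_grip",68),("nut_plate",22),("slot_mid",35)):
        for d in mark_of(im,l)[:3]: r,c=d["location"];print(n,l,round(d["p"],2),(c,r),ray(im,c,r,z))
    if n=="wrist":
        c,r=map(int,px(im,[540,93,50])); print(c,r); save(im,"m.png",(max(c-60,0),max(r-45,0),c+60,r+45),6.6)
```

```text
[500.34  93.17 169.92] [ 0.06 -0.09 -0.48] 43.766972365087696
wrist nut_grip 0.65 (270.0, 232.1) [539.84  93.49  68.  ]
wrist nut_grip 0.57 (251.9, 341.7) [648.32  48.93  68.  ]
wrist nut_grip 0.38 (268.4, 206.2) [516.03  97.83  68.  ]
wrist nut_plate 0.93 (267.1, 214.1) [539.31  92.22  22.  ]
wrist nut_plate 0.75 (255.0, 316.2) [654.36  50.05  22.  ]
wrist nut_plate 0.65 (119.7, 215.4) [503.73 -54.43  22.  ]
wrist slot_mid 0.59 (270.2, 225.1) [546.61  93.24  35.  ]
wrist slot_mid 0.36 (267.0, 210.8) [531.29  93.73  35.  ]
268 224
scene nut_grip 0.69 (265.9, 145.1) [640.04  45.43  68.  ]
scene nut_grip 0.58 (370.5, 202.7) [ 660.48 -258.45   68.  ]
scene nut_grip 0.56 (228.1, 155.3) [545.34  90.53  68.  ]
scene nut_plate 0.67 (228.2, 169.3) [540.79  87.36  22.  ]
scene nut_plate 0.59 (369.8, 212.9) [ 671.43 -261.82   22.  ]
scene nut_plate 0.52 (270.4, 156.0) [654.31  39.23  22.  ]
scene slot_mid 0.63 (226.9, 169.0) [530.7   81.63  35.  ]
```

```bash
python3 -c "
from workcell import *
print(close_job())"
```

```text
the job is handed in; nothing more can be done
None
```

I took the leftmost nut by its tab, lowered it through the slot lengthwise, pressed and turned it 90°, let it up and released it. I then backed the arm away and handed the job in at about 17 s of the 72 s; no verdict is reported.

**During the job**
- **Pressing:** TCP height puts the grip point about 27 mm above the channel top. The force was about 4.3 N against about 4.8 N expected from the spring, and the plate was visible below the lips and centred in the slot.
- **Turning:** the quarter turn met no side force above about 1 N. The tool ended within 0.2° of square to my estimate of the channel direction.
- **Letting up:** the grip height was about 32.7 mm above the channel top at release, by TCP height, inside the 31.2–35.2 mm band. A side force of about 2 N along x appeared on the way up. I nudged the nut 0.5 mm, which brought it below 1 N but left 1.3–2 N along y.

**After release**
- **Wrist camera:** the nut stands at about (540, 93), where it was released. Grip and plate points agree within 1.5 mm, so it is upright to about 2°. It is close to the channel's middle.
- **Scene camera:** its rougher marks differed from those by up to about 6 mm.
- **Not checked:** I had reached the picture limit, so I did not view a picture of the released nut. Its final height and turn therefore rest on the pose and forces before release. I did not measure the bystanders again, though no contact force showed near them.

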